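# Tuck the drip strip under the lapped slat of a mirror-grinding board

### The arm

A 7-joint arm with a two-finger parallel gripper is mounted at the origin on the work surface. World frame = base frame: x ahead of the robot, y to its left, z up, the work surface at z = 0. Lengths are in m, angles in rad, forces in N, time in s.
With the tool pointing down it reaches from about 0.425 to 0.925 m from the base axis. Payload 6.8 kg.
Tool frame: the origin (TCP) lies at the very end of the fingers, on their centre line; the grasp point (between the pads) lies r.grasp_offset behind it (r.grasp_offset is the distance from the TCP to the grasp point, in m); z points along the fingers, y is the direction in which the jaws open and shut (so a half turn about z gives the same grasp; the last joint's range is limited). The gripper opens to 85 mm and grips with 20 to 120 N. Pads are 22 mm wide; open, the fingers measure 114 mm over their backs; the gripper's body (76 mm by 85 mm) begins 54 mm behind the grasp point. The pads swing forward as they close: fully open they stand 13 mm farther back than shut.
Start: joints at [-1.344, 0.477, 0.022, 1.555, -0.011, 1.109, -0.083], TCP at [0.222, 0.638, 0.231] pointing down, gripper open.
Joint ranges: [-2.96, 2.96], [-0.34, 2.1], [-1.41, 1.46], [0.24, 2.44], [-1.37, 4.51], [0.17, 1.92], [-2.96, 2.96]. Speed limits (rad/s): [2.39, 2.39, 3.14, 3.14, 3.14, 3.14, 3.14].

### API

Orientations are given as a rotation vector (axis times angle).
In Python, from bench import r gives the robot as it stands.
- The arm moves only by the shell command python3 -m jog 'ROWS' [FORCE]. ROWS is JSON, one flat list of numbers, 7 for each row, row after row: the turn, a rotation vector about the tool's x, y, z normalised to -1 to 1, where 1 is 180 degrees, then the shift along the tool's x, y, z normalised to -1 to 1, where 1 is 200 mm, then the opening, from 0 (shut) to 1 (fully open). In form: [wx, wy, wz, x, y, z, hand, wx, wy, wz, x, y, z, hand, ...]. A call has 1 to 12 rows; each row is the pose to reach, as a shift and turn from the pose measured when the call began, along the tool's axes at that moment, turning the shorter way round; what a row does not reach only later rows make up. A row lasts 1/10 s, in which the tool goes at most 50 mm and 8.59 degrees, less where a joint would pass 70% of its speed; a pose out of reach is approached as far as the arm can. A call with a number of a shift or a turn outside -1 to 1 is refused whole. A call with a gripper value outside its range is refused whole. The fingers move at their own pace and stop on an object; FORCE is the grip in N (left out, the last holds). Time passes only in rows, so rows that repeat a pose let the fingers close. It gives the time, the measured TCP pose, the force and the opening at its end, in the units of the state.
- r.get_obs(): the state, without advancing time (a new reading comes with each control period).
- r.grab_frame(name): name is "scene" or "top"; returns the picture (420x560x3 uint8, red, green, blue); there is no depth.
- r.calibration(name): a dict with "K" (3x3 intrinsics, pixels), "origin" and "rotation" of the camera in the world. Camera axes: x right, y up, looking along -z (the intrinsics and any distortion apply to the point x, -y, -z); pixel columns grow to the right and rows downward; lengths in m; the calibration is good to about 2 mm. A picture is of the moment at which its call begins. calibration takes no time and is no camera call.
- r.hand_in(): hands the job in, once; it reports no verdict.
The state is a dict: "clock": time; "joints": joint angles; "qvel": joint speeds; "tau": joint torques, N m; "tcp_pos": TCP position; "orientation": TCP orientation; "contact_force": force on the tool from outside, world axes, zero at the start; "moment": the same for the moment, N m; "grip_width": finger opening in m.
Only numpy, scipy, OpenCV 4.12 (cv2) and the standard library are available. Lean on these libraries where they do the work, as an engineer would, in place of code of your own. Each camera call takes 0.05 s, during which the arm holds its last target.

### The job

On the drip board of the mirror-grinding bench, first push both steel fixing studs in the batten fully home. Then take the loose aluminium drip strip by its wooden rail and slide its front edge squarely about 3 cm under the loose lapped slat without lifting the slat, roughly midway along it, and press the strip down flat on the board with about 10 N. Finish while still holding it pressed down like that, and leave the other things on the bench where they are.

Things in the scene. Friction and masses are not known exactly. Their poses are not given: they have to be found in the camera images.
- board: Fixed plywood drip board, 260 (x) by 220 (y) by 20 mm thick, lying on the bench; it does not move. Origin: centre of its underside (on the bench). x points from the bare near end (towards the robot) to the far end, where the slat and batten are; y along the slat; z up. The dark wood fixing batten, 40 mm wide (x from 70 to 110 mm) and 30 mm high, crosses the far part; its top is 50 mm above the bench. The board top is bare from x = -130 to 20 mm.
- slat_edge (a point): Middle of the lower front (near) edge of the mid-brown wooden lapped slat, at board x = 20 mm, y = 0, 10 mm above the board's top (30 mm above the bench). The slat is 50 mm wide in x (to the batten), 220 mm long in y and 8 mm thick, level, hinged along its far edge at the batten. Under it is a slot 10 mm high, 50 mm deep and 200 mm wide, closed at each end by a 10 mm block and at the back by the batten.
- slat (a joint): Hinge angle of the slat in rad: 0 lying down on its end blocks, growing as its front edge is lifted (0.06 rad = 3 mm at the edge). It weighs about 120 g and only gravity keeps it down.
- stud_left_top (a point): Centre of the top of the round steel stud cap (22 mm across, 6 mm thick) at board x = 90, y = +70 mm, on the batten; moves down with the stud. Fully home its top is 56 mm above the bench.
- stud_right_top (a point): The same for the other stud, at board x = 90, y = -70 mm.
- stud_left (a joint): How far the left stud is pushed in, m: 0 is fully out, 0.009 fully home against a stop. Starts 0 to 0.004. It moves stiffly, at about 7 N, and stays where it is left.
- stud_right (a joint): The same for the right stud.
- strip: Loose drip strip, about 0.16 kg: a flat aluminium leaf 80 (x) by 140 (y) by 4 mm thick, with an upright pale wooden rail 12 mm thick (x) and 140 mm long (y) along its near edge, from x = -40 to -28 mm, its top 38 mm above the leaf's underside. Starts flat on the bench left or right of the board. Origin: centre of the leaf's underside. x points from the rail to the free front edge that goes under the slat, z up.
- strip_edge (a point): Middle of the strip's front edge, on the underside of the leaf (strip x = 40 mm, y = 0, z = 0).
- strip_grip (a point): Point to grip: middle of the wooden rail, 26 mm above the leaf's underside (strip x = -34 mm, y = 0), fingers closing across its 12 mm thickness along strip x. The leaf begins 22 mm below this point on the +x side; behind the rail is nothing.
- blank: Bystander: round greenish glass mirror blank, 110 mm across, 22 mm thick, lying flat on the bench on the other side of the board from the strip. Origin: centre of underside.
- jar: Bystander: closed amber glass jar, 64 mm across, 85 mm high, far left. Origin: centre of underside.
- brush: Bystander: flat hand brush with a wooden handle, about 20 cm long, lying on the bench, far right. Origin about its middle.
Not all that is in view belongs to the job. Of the things that look like the strip, take the one that is farthest to the robot's right at the start.

How it is judged:
By the outcome, as a careful person would: the job done as asked, in the order asked, and still so for the second after the job is handed in, while the arm keeps its last pose, push and grip.
It also fails if it takes over 61 s, if anything falls off the work surface, if the arm or the gripper's body presses on something with over 40 N, if the wrist force passes 120 N, or if a joint passes its speed limit or range.

## Working session

There is one attempt and no reset: what is moved stays moved. The work goes in short steps, Python scripts to look and compute and a shell command to move; the robot and the scene stay as the last step left them, time stands still between calls to the robot, and variables do not carry over. Pictures are saved under pics/ and viewed, and the job is handed in when it is done.

```bash
ls; mkdir -p pics
python3 - <<'E'
from bench import r
import cv2,json
o=r.get_obs();print(o, r.grasp_offset)
for n in("scene","top"):
    im=r.grab_frame(n);cv2.imwrite(f"pics/{n}0.png",im[:,:,::-1]);print(n,r.calibration(n))
E
```

```text
pics
{'clock': 0.0, 'joints': array([-1.34409931,  0.47779097,  0.02234389,  1.55644528, -0.01153385,
        1.10932241, -0.08310713]), 'qvel': array([ 0.00073137, -0.00103918, -0.00067131, -0.00016357, -0.00020889,
       -0.00145172,  0.00176512]), 'tau': array([ 4.63022825e-04, -5.96457875e+01,  1.60829075e+00, -2.81190187e+01,
        1.25413650e-02,  9.27196088e-03, -6.21903041e-06]), 'tcp_pos': array([0.2216011 , 0.6369554 , 0.23033453]), 'orientation': array([-5.23418444e-01, -3.09747947e+00,  2.87037064e-03]), 'contact_force': array([-0.04136506, -0.64707757, -0.05530301]), 'moment': array([-0.01529771, -0.00999067, -0.01893962]), 'grip_width': 0.0852083372823253} 0.0187
scene {'K': array([[430.16584011,   0.        , 278.54261331],
       [  0.        , 430.16584011, 207.13180302],
       [  0.        ,   0.        ,   1.        ]]), 'origin': array([0.99559219, 0.28075395, 0.94597173]), 'rotation': array([0.3739945 , 0.59268296, 1.96343547])}
top {'K': array([[381.63488154,   0.        , 276.92212024],
       [  0.        , 381.63488154, 213.61946572],
       [  0.        ,   0.        ,   1.        ]]), 'origin': array([0.4047846 , 0.02546274, 0.97877296]), 'rotation': array([ 0.07359427, -0.08645271, -1.5969917 ])}
```

View pics/scene0.png

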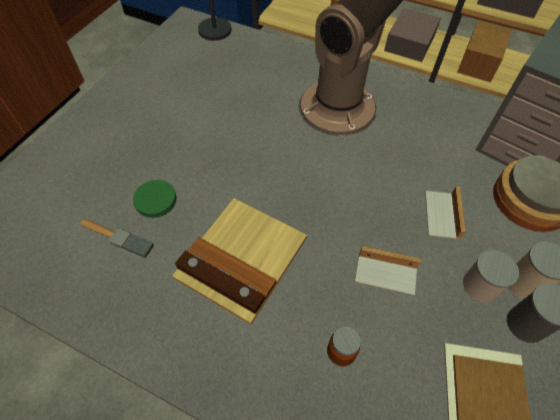

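View pics/top0.png

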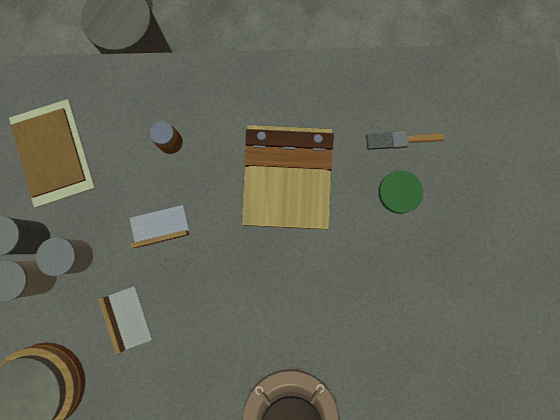

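```bash
cat > h.py <<'E'
import numpy as np,cv2
from scipy.spatial.transform import Rotation as R
from bench import r
def proj(n,P):
    c=r.calibration(n);Rm=R.from_rotvec(c["rotation"]).as_matrix()
    p=(np.atleast_2d(P)-c["origin"])@Rm
    q=p*[1,-1,-1];u=q@c["K"].T
    return u[:,:2]/u[:,2:]
def unproj(n,uv,z):
    c=r.calibration(n);Rm=R.from_rotvec(c["rotation"]).as_matrix()
    uv=np.atleast_2d(uv).astype(float);z=np.broadcast_to(z,len(uv))
    d=np.c_[uv,np.ones(len(uv))]@np.linalg.inv(c["K"]).T*[1,-1,-1]@Rm.T
    return c["origin"]+d*((z-c["origin"][2])/d[:,2])[:,None]
def save(n,name,box=None,s=1):
    im=r.grab_frame(n)[:,:,::-1]
    if box: x0,y0,x1,y1=box;im=im[y0:y1,x0:x1]
    cv2.imwrite("pics/"+name,cv2.resize(im,None,fx=s,fy=s,interpolation=cv2.INTER_CUBIC))
E
python3 - <<'E'
from h import *
np.set_printoptions(precision=4,suppress=True)
o=r.get_obs()
for n in("scene","top"):
    print(n,proj(n,[o["tcp_pos"],[0,0,0],[.5,0,0]]).tolist())
    print(R.from_rotvec(r.calibration(n)["rotation"]).as_matrix())
print(R.from_rotvec(o["orientation"]).as_matrix())
# candidates
print(unproj("top",[[159,227],[125,320],[288,147],[401,192],[30,390]],0.0))
print(unproj("scene",[[387,275],[441,214],[155,198]],0.0))
im=cv2.imread("pics/top0.png");cv2.imwrite("pics/c1.png",cv2.resize(im[180:370,80:220],None,fx=3,fy=3,interpolation=2))
im=cv2.imread("pics/scene0.png");cv2.imwrite("pics/c2.png",cv2.resize(im[180:320,160:480],None,fx=2.5,fy=2.5,interpolation=2))
im=cv2.imread("pics/top0.png");cv2.imwrite("pics/c3.png",cv2.resize(im[115:240,230:350],None,fx=4.5,fy=4.5,interpolation=2))
E
```

```text
scene [[595.5055323791723, 184.97489190222487], [337.66634216598754, 105.52996993706549], [264.50765651376236, 227.67856162781834]]
[[-0.4436 -0.7441  0.4996]
 [ 0.8962 -0.3711  0.2432]
 [ 0.0045  0.5556  0.8314]]
top [[-46.99754753819053, 359.1976358534399], [289.2797190144865, 418.6096234594574], [283.2031899232122, 215.13318804676243]]
[[-0.028   0.9945 -0.1012]
 [-0.9996 -0.0272  0.0095]
 [ 0.0067  0.1014  0.9948]]
[[-0.9445  0.3286 -0.0004]
 [ 0.3286  0.9445 -0.0016]
 [-0.0001 -0.0016 -1.    ]]
[[ 0.4782  0.3192  0.    ]
 [ 0.2475  0.4033  0.    ]
 [ 0.6793 -0.0179 -0.    ]
 [ 0.552  -0.3078  0.    ]
 [ 0.0864  0.6334  0.    ]]
[[ 0.4865  0.3234  0.    ]
 [ 0.2565  0.3949  0.    ]
 [ 0.5485 -0.3051  0.    ]]
```

View pics/c1.png

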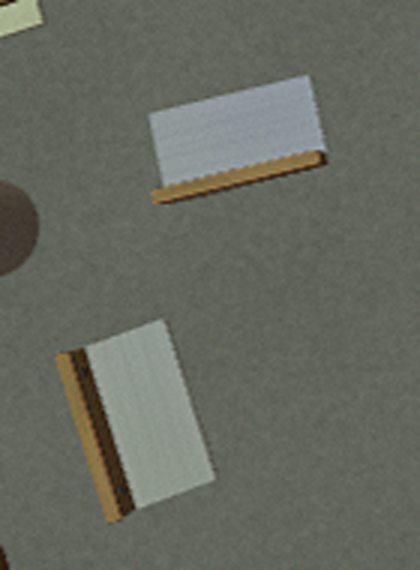

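View pics/c2.png

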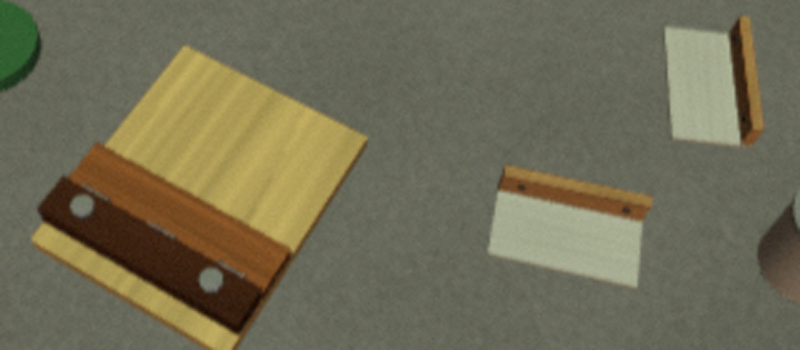

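View pics/c3.png

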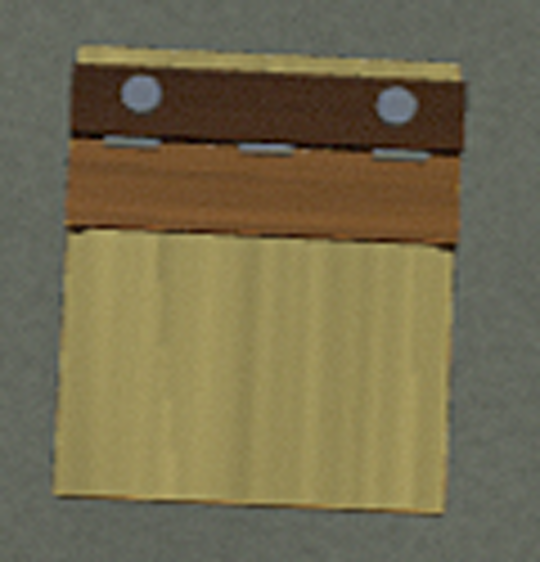

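```bash
cat > fit.py <<'E'
from h import *
from scipy.optimize import least_squares
np.set_printoptions(precision=4,suppress=True)
def fit(obs,x0):  # obs: list (cam, (u,v), (x,y,z))
    def res(p):
        c,s=np.cos(p[2]),np.sin(p[2]);o=[]
        for cam,uv,P in obs:
            W=[p[0]+c*P[0]-s*P[1],p[1]+s*P[0]+c*P[1],P[2]]
            o.append(proj(cam,W)[0]-uv)
        return np.ravel(o)
    for cams in(("top",),("scene",),("top","scene")):
        ob=obs;obs=[o for o in ob if o[0] in cams]
        f=least_squares(res,x0,loss="soft_l1");print(cams,f.x,np.degrees(f.x[2]));print(res(f.x).reshape(-1,2).T);obs=ob
    return f.x
def cr(l,x0,y0,s,cam): return [(cam,np.array([(a+.5)/s-.5+x0,(b+.5)/s-.5+y0]),P) for a,b,P in l]
E
python3 - <<'E'
from fit import *
t=cr([(55,495,(-.13,.11,.02)),(443,513,(-.13,-.11,.02)),(79,66,(.11,.11,.05)),(466,83,(.11,-.11,.05)),(66,229,(.02,.11,.038)),(457,247,(.02,-.11,.038)),(141,93,(.09,.07,.061)),(397,105,(.09,-.07,.061))],230,115,4.5,"top")
s=cr([(367,139,(-.13,.11,.02)),(185,46,(-.13,-.11,.02)),(33,238,(.13,-.11,.02)),(40,208,(.11,-.11,.05)),(242,331,(.11,.11,.05)),(98,144,(.02,-.11,.038)),(290,251,(.02,.11,.038)),(81,206,(.09,-.07,.061)),(210,279,(.09,.07,.061))],160,180,2.5,"scene")
b=fit(t+s,[.6,0,0])
t=cr([(150,114,(.04,.07,.004)),(308,76,(.04,-.07,.004)),(153,204,(-.04,.07,.038)),(153,192,(-.028,.07,.038)),(320,152,(-.028,-.07,.038)),(323,163,(-.04,-.07,.038))],80,180,3,"top")
s=cr([(637,286,(.04,.07,.004)),(489,253,(.04,-.07,.004)),(652,198,(-.04,.07,.038)),(507,167,(-.04,-.07,.038)),(503,175,(-.028,-.07,.038)),(650,208,(-.028,.07,.038))],160,180,2.5,"scene")
p=fit(t+s,[.48,.32,0.2])
E
```

```text
('top',) [ 0.5974 -0.0129 -0.0751] -4.305640907801473
[[-0.4984  0.5941 -1.4377  0.3733 -0.1788  0.4882  0.1948 -0.0447]
 [ 0.3983  0.5466 -0.7456 -0.3088 -0.5917 -0.4054  0.4599  0.5103]]
('scene',) [ 0.6025 -0.0086 -0.08  ] -4.58556369300196
[[ 1.1045  0.4543 -1.3977 -1.3364 -1.6233 -0.1894  0.7116  0.7177  0.4906]
 [-0.2474 -0.5455  0.6693  0.3032 -1.3559 -0.624  -0.1332  0.33    0.9735]]
('top', 'scene') [ 0.5997 -0.0111 -0.0745] -4.270086972565648
[[-1.2002 -0.1245 -2.2039 -0.41   -0.9203 -0.2701 -0.5799 -0.8304  0.5207
  -0.1921 -1.5203 -1.5032 -1.6362 -0.5491  0.4662  0.5392  0.4049]
 [-0.4625 -0.3689 -1.5932 -1.2099 -1.4437 -1.3113 -0.4105 -0.3946 -1.8376
  -1.6421 -0.4254 -0.8113 -3.0888 -1.7329 -1.8079 -0.8927 -0.6387]]
('top',) [0.4793 0.3159 0.2152] 12.328074295517666
[[ 0.0483  0.9167  0.4608 -0.5366 -0.369  -0.3071]
 [ 0.1724 -0.1981  0.4986 -0.2705 -0.6525  0.4109]]
('scene',) [0.4844 0.3197 0.2158] 12.363957312016721
[[ 0.0936 -0.6352  0.3522 -0.8198  0.09    0.8304]
 [ 0.8791  0.4659 -0.6157 -0.9817  0.1208 -0.1529]]
('top', 'scene') [0.4813 0.318  0.2179] 12.485482958864612
[[-0.7983  0.0323 -0.3355 -1.345  -1.2179 -1.1441 -0.19   -0.8144 -0.0124
  -1.0793 -0.1592  0.475 ]
 [-0.5109 -1.0204 -0.2423 -1.0063 -1.5337 -0.4757 -0.581  -0.8287 -1.9978
  -2.209  -1.1197 -1.5504]]
```

Candidates for the strip are top (159,227), at y≈0.32, and top (125,320), at y≈0.40. The first is farther to the robot's right, and the crop confirms a leaf and rail, so I'm taking that one. The board's studs are at top px (261,135) and (318,138). I'm moving towards the left stud with the fingers shutting.

```bash
python3 -m jog '[0,0,0.046,-0.1,-0.06,0,0,0,0,0.092,-0.3,-0.19,0,0,0,0,0.138,-0.5,-0.31,0,0,0,0,0.184,-0.7,-0.43,0,0,0,0,0.23,-0.9,-0.56,0,0,0,0,0.276,-1,-0.62,0,0,0,0,0.322,-1,-0.62,0,0,0,0,0.368,-1,-0.62,0,0,0,0,0.417,-1,-0.62,0,0,0,0,0.417,-1,-0.62,0,0]' 60
cat > go.py <<'E'
from h import *
import sys
np.set_printoptions(precision=4,suppress=True)
# usage: go.py x y z yawdeg(of tool y axis, mod 180)
def plan(x,y,z,yaw):
    o=r.get_obs();Rm=R.from_rotvec(o["orientation"]).as_matrix()
    ty=np.array([np.cos(np.radians(yaw)),np.sin(np.radians(yaw)),0])
    if ty@Rm[:,1]<0: ty=-ty
    tz=np.array([0,0,-1.]);T=np.c_[np.cross(ty,tz),ty,tz]
    w=R.from_matrix(Rm.T@T).as_rotvec()/np.pi
    d=Rm.T@(np.array([x,y,z])-o["tcp_pos"])/.2
    print("t",o["clock"],"tcp",o["tcp_pos"],"F",o["contact_force"],"M",o["moment"],"w",round(o["grip_width"],4),"j7",o["joints"][6])
    print("turn",w,"shift",d)
if __name__=="__main__": plan(*map(float,sys.argv[1:5]))
E
python3 go.py .695 .052 .14 -4.3
```

```text
clock: 1.1
tcp_pos: [0.3695, 0.454, 0.2303]
orientation: [2.303, 2.135, -0.003]
contact_force: [-1.2, 0.1, 0.0]
grip_width: 0.0001
t 1.1 tcp [0.3695 0.454  0.2303] F [-1.2319  0.0701  0.0022] M [ 0.0383 -0.0197 -0.0363] w 0.0001 j7 -0.9470020756701237
turn [-0.0002  0.0008 -0.0001] shift [-1.8803  1.7745  0.455 ]
```

```bash
python3 -m jog '[0,0,0,-0.12,0.11,0,0,0,0,0,-0.3,0.28,0,0,0,0,0,-0.47,0.44,0,0,0,0,0,-0.64,0.6,0,0,0,0,0,-0.8,0.75,0,0,0,0,0,-0.94,0.88,0,0,0,0,0,-0.94,0.88,0,0]'
python3 go.py .695 .052 .14 -4.3
```

```text
clock: 1.8
tcp_pos: [0.5344, 0.2466, 0.2309]
orientation: [2.306, 2.127, -0.004]
contact_force: [0.4, 0.3, 0.5]
grip_width: -0.0
t 1.8 tcp [0.5344 0.2466 0.2309] F [0.4085 0.2664 0.4668] M [0.0149 0.0231 0.0035] w -0.0 j7 -0.46285427435671317
turn [ 0.0006  0.0016 -0.0018] shift [-0.9028  0.8782  0.4606]
```

```bash
python3 -m jog '[0,0,0,-0.15,0.15,0.05,0,0,0,0,-0.32,0.31,0.12,0,0,0,0,-0.48,0.47,0.2,0,0,0,0,-0.65,0.63,0.3,0,0,0,0,-0.8,0.78,0.4,0,0,0,0,-0.9,0.88,0.46,0,0,0,0,-0.9,0.88,0.46,0,0,0,0,-0.9,0.88,0.46,0]'
python3 go.py .695 .052 .075 -4.3
```

```text
clock: 2.6
tcp_pos: [0.695, 0.0528, 0.1392]
orientation: [2.305, 2.13, -0.006]
contact_force: [-0.1, 0.5, 0.3]
grip_width: -0.0
t 2.6 tcp [0.695  0.0528 0.1392] F [-0.078   0.4626  0.2641] M [ 0.059  -0.0182 -0.015 ] w -0.0 j7 -0.00963340069764306
turn [ 0.      0.0016 -0.0013] shift [-0.0025  0.0003  0.3213]
```

```bash
python3 -m jog '[0,0,0,0,0,0.06,0,0,0,0,0,0,0.16,0,0,0,0,0,0,0.26,0,0,0,0,0,0,0.32,0,0,0,0,0,0,0.32,0]'
python3 - <<'E'
from h import *
p=r.get_obs()["tcp_pos"];print(p,proj("scene",p),proj("top",p))
save("scene","s1.png",(170,200,320,330),5); save("top","t1.png",(230,100,350,190),5)
E
```

```text
clock: 3.1
tcp_pos: [0.6932, 0.0542, 0.0732]
orientation: [2.304, 2.134, -0.009]
contact_force: [0.0, -0.6, 0.0]
grip_width: -0.0
[0.69315474 0.05415134 0.07324527] [[244.93525629 288.27545797]] [[259.3276019  133.93017605]]
```

View pics/s1.png

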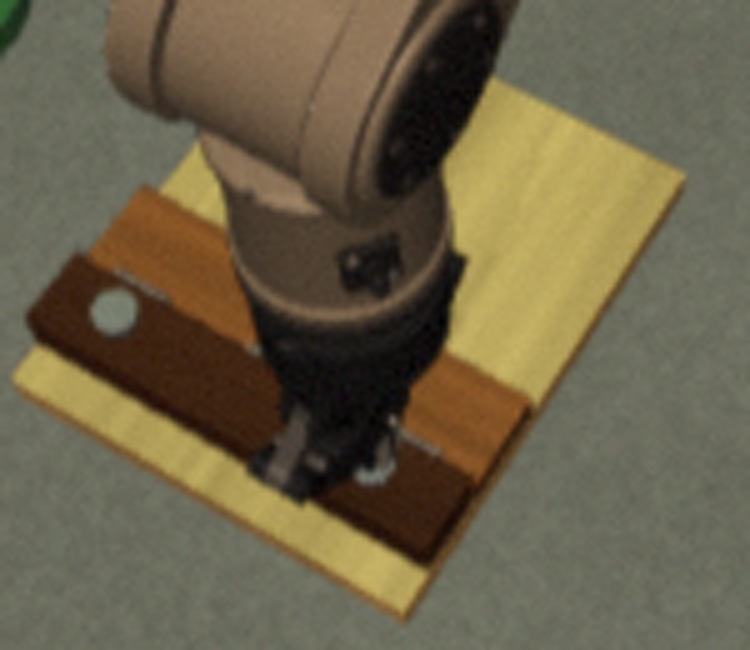

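View pics/t1.png

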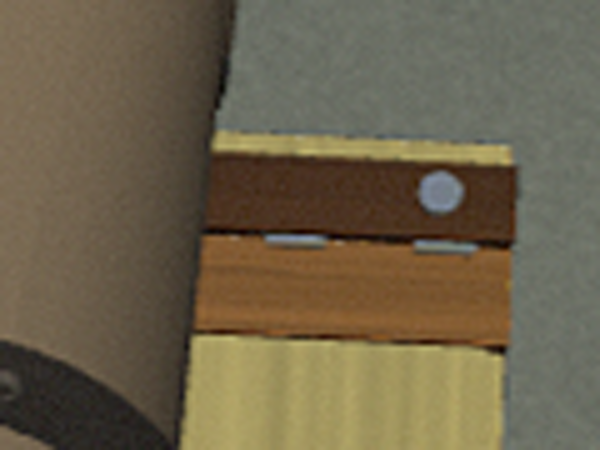

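Run:
```python
from h import *
im=cv2.imread("pics/s1.png")
o=r.get_obs();p=o["tcp_pos"];Rm=R.from_rotvec(o["orientation"]).as_matrix()
def d(P,c):
    q=((proj("scene",P)[0]-[170,200])+.5)*5-.5;cv2.circle(im,tuple(int(v) for v in q),4,c,-1);return q
for k in range(8): d(p-Rm[:,2]*.02*k,(0,0,255))
for s in(-.043,.043):
  for k in(0,73e-3):d(p-Rm[:,2]*k+Rm[:,1]*s,(0,255,0)); d(p-Rm[:,2]*k+Rm[:,0]*s,(255,0,0))
cv2.imwrite("pics/s1o.png",im)
```

```text
(no output)
```

View pics/s1o.png

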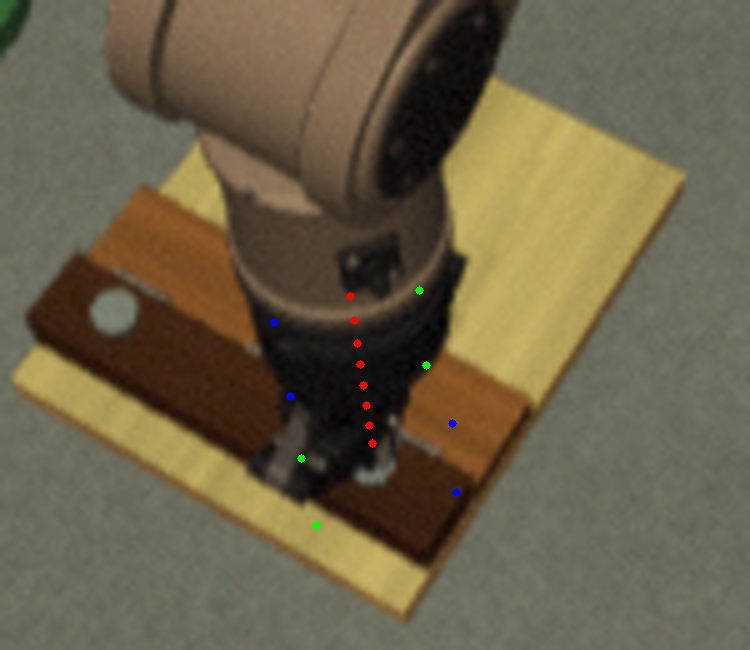

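The tip's projection sits over the left stud in the crop (stud at scene px ≈(244,292)). Now I'll press.

```bash
python3 -m jog '[0,0,0,0,0,0.02,0,0,0,0,0,0,0.04,0,0,0,0,0,0,0.055,0,0,0,0,0,0,0.065,0,0,0,0,0,0,0.075,0,0,0,0,0,0,0.075,0]'
python3 go.py .695 .052 .056 -4.3
```

```text
clock: 3.8
tcp_pos: [0.695, 0.0532, 0.0609]
orientation: [2.304, 2.131, -0.005]
contact_force: [-0.6, -1.0, 3.2]
grip_width: -0.0
t 3.8 tcp [0.695  0.0532 0.0609] F [-0.6055 -1.0376  3.1665] M [ 0.026   0.3398 -0.0078] w -0.0 j7 0.02093859973944308
turn [ 0.0001  0.0014 -0.0009] shift [-0.006   0.0002  0.0247]
```

```bash
python3 -m jog '[0,0,0,0,0,0.015,0,0,0,0,0,0,0.03,0,0,0,0,0,0,0.04,0,0,0,0,0,0,0.05,0,0,0,0,0,0,0.05,0]'
python3 go.py .695 .052 .056 -4.3
```

```text
clock: 4.3
tcp_pos: [0.6954, 0.0532, 0.0558]
orientation: [2.305, 2.132, -0.002]
contact_force: [-14.7, 1.2, 35.1]
grip_width: -0.0001
t 4.3 tcp [0.6954 0.0532 0.0558] F [-14.7279   1.1748  35.1393] M [0.145  3.272  0.0085] w -0.0001 j7 0.024795856332493572
turn [ 0.0002  0.0007 -0.001 ] shift [-0.0061 -0.0014 -0.001 ]
```

Left stud is home: z=0.0558 with a hard stop. Next, the right one.

```bash
python3 -m jog '[0,0,0,0,0,-0.1,0,0,0,0,0,0,-0.15,0,0,0,0,0,0,-0.15,0]'
python3 go.py .685 -.087 .085 -4.3
```

```text
clock: 4.6
tcp_pos: [0.6967, 0.0532, 0.0874]
orientation: [2.304, 2.13, 0.002]
contact_force: [0.2, 0.0, -0.3]
grip_width: -0.0
t 4.6 tcp [0.6967 0.0532 0.0874] F [ 0.2091  0.035  -0.3127] M [ 0.0349 -0.0053  0.0142] w -0.0 j7 0.012976633842325482
turn [ 0.0013  0.0005 -0.0011] shift [-0.7033 -0.0037  0.0133]
```

```bash
python3 -m jog '[0,0,0,-0.15,0,0,0,0,0,0,-0.35,0,0,0,0,0,0,-0.55,0,0,0,0,0,0,-0.7,0,0,0,0,0,0,-0.7,0,0.04,0,0,0,0,-0.7,0,0.08,0]'
python3 go.py .685 -.087 .063 -4.3
python3 - <<'E'
from h import *
p=r.get_obs()["tcp_pos"];print(p,proj("scene",p),proj("top",p))
im=cv2.cvtColor(r.grab_frame("scene"),4)
cv2.imwrite("pics/s2.png",cv2.resize(im[200:330,170:320],None,fx=5,fy=5,interpolation=2))
E
```

```text
clock: 5.2
tcp_pos: [0.6852, -0.0874, 0.0702]
orientation: [2.307, 2.128, 0.001]
contact_force: [-0.5, 0.7, -0.7]
grip_width: -0.0004
t 5.2 tcp [ 0.6852 -0.0874  0.0702] F [-0.464   0.7491 -0.6624] M [ 0.0434 -0.0468 -0.0037] w -0.0004 j7 0.22065821954569834
turn [ 0.0009  0.0006 -0.0017] shift [ 0.0018 -0.0014  0.0359]
[ 0.6852322  -0.08736517  0.07018163] [[191.81096218 259.78542761]] [[317.31831856 136.01091685]]
```

View pics/s2.png

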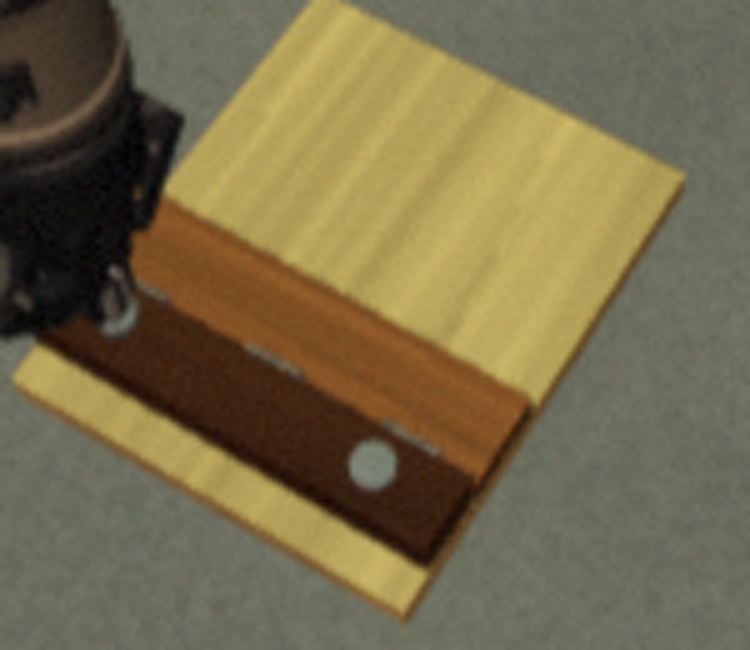

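The tip is over the right stud (crop (115,310)), and the left stud shows flush. Pressing.

```bash
python3 -m jog '[0,0,0,0,0,0.02,0,0,0,0,0,0,0.035,0,0,0,0,0,0,0.05,0,0,0,0,0,0,0.065,0,0,0,0,0,0,0.075,0,0,0,0,0,0,0.085,0,0,0,0,0,0,0.085,0]'
python3 go.py .685 -.087 .056 -4.3
```

```text
clock: 5.95
tcp_pos: [0.6848, -0.0831, 0.0558]
orientation: [-2.303, -2.134, -0.003]
contact_force: [-13.8, 5.2, 33.8]
grip_width: 0.0002
t 5.95 tcp [ 0.6848 -0.0831  0.0558] F [-13.8115   5.2371  33.7933] M [0.9216 3.1305 0.0122] w 0.0002 j7 0.22779136325569196
turn [ 0.0001 -0.0007 -0.0003] shift [-0.0193  0.0024 -0.0011]
```

Both studs are home. Now over to the strip, opening on the way.

```bash
python3 -m jog '[0,0,0,0,0,-0.15,0,0,0,0,0,0,-0.4,0,0,0,0,0,0,-0.4,0.5]'
python3 go.py .448 .311 .13 12.4
```

```text
clock: 6.25
tcp_pos: [0.6893, -0.0831, 0.1429]
orientation: [2.298, 2.132, 0.016]
contact_force: [0.9, -0.4, -0.3]
grip_width: 0.0135
t 6.25 tcp [ 0.6893 -0.0831  0.1429] F [ 0.917  -0.3986 -0.3127] M [-0.0469 -0.0811  0.0163] w 0.0135 j7 0.19568986587166196
turn [ 0.0039 -0.0003 -0.0927] shift [ 1.8746 -1.3514  0.0536]
```

```bash
python3 -m jog '[0,0,-0.01,0.15,-0.1,0,1,0,0,-0.03,0.35,-0.25,0,1,0,0,-0.05,0.55,-0.4,0,1,0,0,-0.07,0.75,-0.54,0,1,0,0,-0.09,0.95,-0.68,0,1,0,0,-0.09,0.95,-0.68,0,1]'
python3 go.py .448 .311 .13 12.4
```

```text
clock: 6.85
tcp_pos: [0.564, 0.1257, 0.1411]
orientation: [1.96, 2.451, 0.016]
contact_force: [0.1, 0.2, 0.4]
grip_width: 0.0856
t 6.85 tcp [0.564  0.1257 0.1411] F [0.0546 0.2308 0.3722] M [-0.0602 -0.0936 -0.0094] w 0.0856 j7 0.07710517681031037
turn [ 0.0032 -0.0013  0.0017] shift [ 1.031  -0.3623  0.056 ]
```

```bash
python3 -m jog '[0,0,0,0.2,-0.07,0,1,0,0,0,0.4,-0.14,0,1,0,0,0,0.6,-0.21,0,1,0,0,0,0.8,-0.28,0.05,1,0,0,0,1,-0.36,0.1,1,0,0,0,1,-0.36,0.15,1,0,0,0,1,-0.36,0.2,1,0,0,0,1,-0.36,0.2,1]'
python3 go.py .448 .311 .1 12.4
python3 - <<'E'
from h import *
im=cv2.imread("pics/s2.png")
o=r.get_obs();p=o["tcp_pos"];Rm=R.from_rotvec(o["orientation"]).as_matrix()
im=cv2.cvtColor(r.grab_frame("scene"),4)[200:330,330:480];im=cv2.resize(im,None,fx=5,fy=5,interpolation=2)
im0=im.copy()
for P in (p,p-[0,0,.06],p+Rm[:,1]*.0425-[0,0,.06],p-Rm[:,1]*.0425-[0,0,.06]):
    q=((proj("scene",P)[0]-[330,200])+.5)*5-.5;cv2.circle(im,tuple(int(v) for v in q),4,(0,0,255),-1)
cv2.imwrite("pics/s3.png",im)
im=cv2.cvtColor(r.grab_frame("top"),4)[150:300,70:240];cv2.imwrite("pics/t3.png",cv2.resize(im,None,fx=4,fy=4,interpolation=2))
E
```

```text
clock: 7.65
tcp_pos: [0.45, 0.3038, 0.0998]
orientation: [1.961, 2.45, 0.012]
contact_force: [0.7, -0.3, 0.3]
grip_width: 0.0854
t 7.65 tcp [0.45   0.3038 0.0998] F [ 0.7254 -0.2899  0.2912] M [ 0.0038  0.0069 -0.0168] w 0.0854 j7 -0.31580876530742097
turn [ 0.0026 -0.0007  0.0014] shift [ 0.0373 -0.0017 -0.0009]
```

View pics/s3.png

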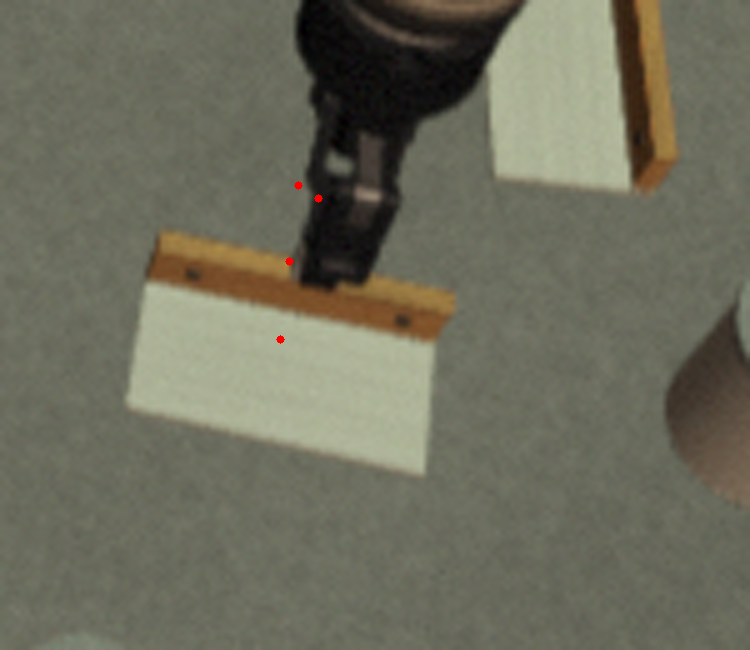

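View pics/t3.png

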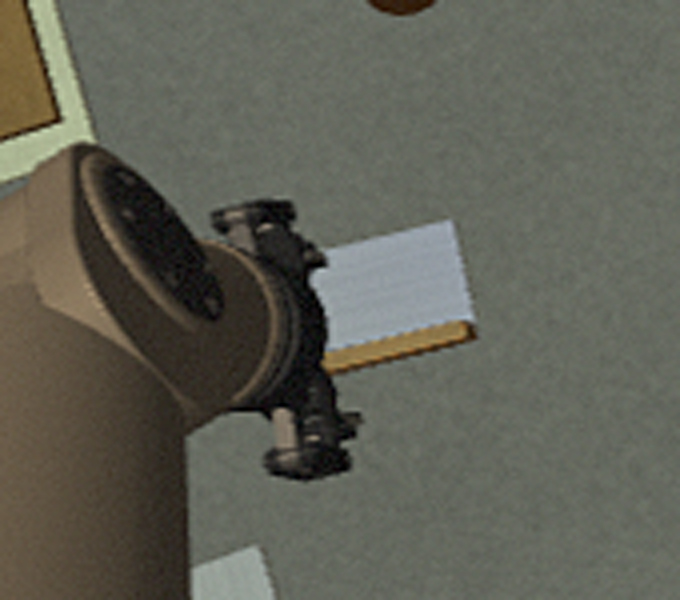

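```bash
python3 -m jog '[0,0,0,0.037,0,0,1,0,0,0,0.037,0,0.06,1,0,0,0,0.037,0,0.16,1,0,0,0,0.037,0,0.26,1,0,0,0,0.037,0,0.35,1,0,0,0,0.037,0,0.42,1,0,0,0,0.037,0,0.45,1,0,0,0,0.037,0,0.45,1]'
python3 go.py .4484 .3111 .008 12.4
python3 - <<'E'
from h import *
im=cv2.cvtColor(r.grab_frame("scene"),4)[200:330,330:480];cv2.imwrite("pics/s4.png",cv2.resize(im,None,fx=5,fy=5,interpolation=2))
E
```

```text
clock: 8.55
tcp_pos: [0.45, 0.3111, 0.0103]
orientation: [1.963, 2.448, 0.013]
contact_force: [0.2, -0.1, 0.2]
grip_width: 0.0853
t 8.55 tcp [0.45   0.3111 0.0103] F [ 0.1898 -0.0752  0.197 ] M [-0.0046  0.0064  0.051 ] w 0.0853 j7 -0.2759926246235212
turn [ 0.0028 -0.0008  0.0009] shift [ 0.0019 -0.0077  0.0114]
```

View pics/s4.png

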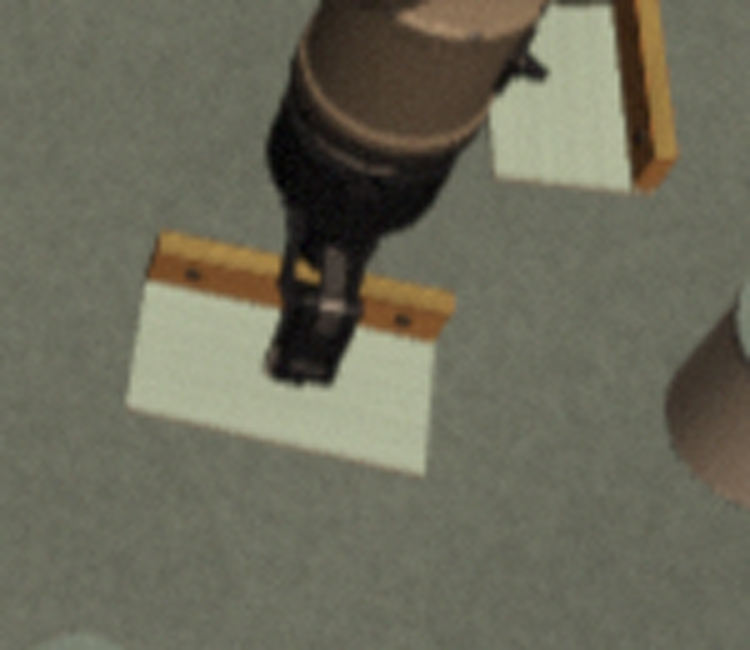

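The fingers straddle the rail near its middle. Closing.

```bash
python3 -m jog '[0.003,0,0,0,-0.007,0.008,0.5,0.003,0,0,0,-0.007,0.008,0,0.003,0,0,0,-0.007,0.008,0,0.003,0,0,0,-0.007,0.008,0,0.003,0,0,0,-0.007,0.008,0,0.003,0,0,0,-0.007,0.008,0,0.003,0,0,0,-0.007,0.008,0,0.003,0,0,0,-0.007,0.008,0]' 60
python3 go.py .4484 .3111 .008 12.4
```

```text
clock: 9.4
tcp_pos: [0.4492, 0.3112, 0.0098]
orientation: [-1.964, -2.449, -0.004]
contact_force: [-1.5, -0.6, 5.9]
grip_width: 0.0111
t 9.4 tcp [0.4492 0.3112 0.0098] F [-1.5089 -0.5994  5.8546] M [-0.1072  0.2136 -0.0144] w 0.0111 j7 -0.27257899744949093
turn [ 0.0002 -0.0011  0.0008] shift [ 0.0003 -0.004   0.0088]
```

```bash
python3 -m jog '[0,0,0,0,0,-0.05,0,0,0,0,0,0,-0.15,0,0,0,0,0,0,-0.3,0,0,0,0,0,0,-0.4,0,0,0,0,0,0,-0.4,0,0,0,0,0,0,-0.4,0]'
python3 - <<'E'
from h import *
im=cv2.cvtColor(r.grab_frame("scene"),4)[180:310,330:480];cv2.imwrite("pics/s5.png",cv2.resize(im,None,fx=5,fy=5,interpolation=2))
im=cv2.cvtColor(r.grab_frame("top"),4)[170:290,90:240];cv2.imwrite("pics/t5.png",cv2.resize(im,None,fx=5,fy=5,interpolation=2))
b=np.array([.5997,-.0111]);a=np.radians(-4.3)
for X in(-.074,-.024): print(b+X*np.array([np.cos(a),np.sin(a)]))
E
python3 go.py .526 -.0055 .09 -4.3
```

```text
clock: 10.0
tcp_pos: [0.4489, 0.311, 0.0897]
orientation: [-1.964, -2.449, -0.005]
contact_force: [-0.4, 0.1, -2.3]
grip_width: 0.0112
[ 0.5259083  -0.00555157]
[ 0.57576756 -0.00930051]
t 10.1 tcp [0.4483 0.3105 0.0887] F [-0.2212 -0.4103 -1.7275] M [-0.0143  0.0061  0.008 ] w 0.0113 j7 -0.3162531327690254
turn [-0.0005 -0.0007  0.0937] shift [-1.6264  0.0355 -0.0106]
```

View pics/s5.png

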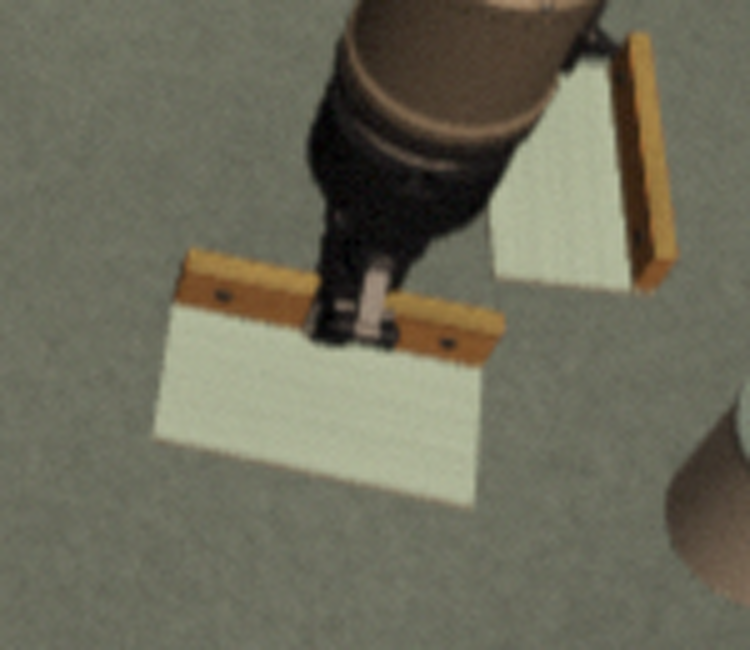

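View pics/t5.png

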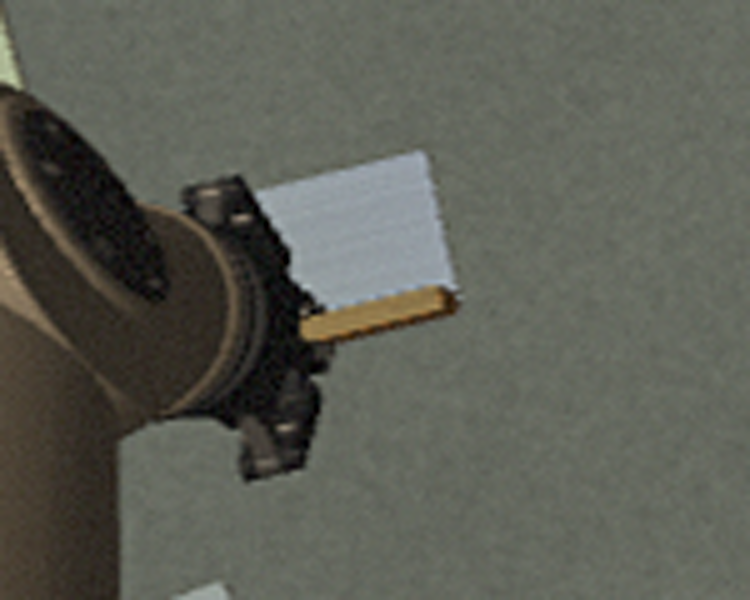

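Strip lifted level and gripped near the middle of its rail. Carrying it to the board.

```bash
python3 -m jog '[0,0,0.01,-0.08,0,0,0,0,0,0.025,-0.22,0.01,0,0,0,0,0.045,-0.38,0.015,0,0,0,0,0.06,-0.54,0.02,0,0,0,0,0.075,-0.7,0.03,0,0,0,0,0.0937,-0.82,0.035,0,0,0,0,0.0937,-0.82,0.035,0,0]'
python3 go.py .526 -.0055 .07 -4.3
```

```text
clock: 10.8
tcp_pos: [0.4909, 0.1458, 0.0875]
orientation: [-2.313, -2.124, 0.005]
contact_force: [-0.1, -0.6, -1.9]
grip_width: 0.0111
t 10.8 tcp [0.4909 0.1458 0.0875] F [-0.0612 -0.5893 -1.8629] M [-0.0471  0.0007  0.026 ] w 0.0111 j7 -0.25458546726255366
turn [-0.0009  0.0005 -0.0032] shift [-0.739   0.2392  0.0882]
```

```bash
python3 -m jog '[0,0,0,-0.08,0.03,0,0,0,0,0,-0.22,0.08,0,0,-0.001,0,-0.001,-0.38,0.13,0,0,-0.001,0,-0.003,-0.54,0.18,0,0,-0.001,0,-0.003,-0.68,0.22,0,0,-0.001,0,-0.003,-0.739,0.24,0.04,0,-0.001,0,-0.003,-0.739,0.24,0.088,0,-0.001,0,-0.003,-0.739,0.24,0.088,0]'
python3 go.py .526 -.0055 .04 -4.3
python3 - <<'E'
from h import *
im=cv2.cvtColor(r.grab_frame("scene"),4)[180:320,160:320];cv2.imwrite("pics/s6.png",cv2.resize(im,None,fx=5,fy=5,interpolation=2)[:, :800][:600+100])
im=cv2.cvtColor(r.grab_frame("top"),4)[115:240,230:350];cv2.imwrite("pics/t6.png",cv2.resize(im,None,fx=4.5,fy=4.5,interpolation=2))
E
```

```text
clock: 11.6
tcp_pos: [0.5244, -0.0051, 0.0682]
orientation: [-2.303, -2.135, 0.006]
contact_force: [-0.3, 0.2, -1.7]
grip_width: 0.0112
t 11.6 tcp [ 0.5244 -0.0051  0.0682] F [-0.2735  0.212  -1.7063] M [0.0309 0.097  0.0175] w 0.0112 j7 0.07840668511859589
turn [-0.0011  0.0006 -0.0002] shift [-0.0011  0.0087  0.1409]
```

```bash
python3 -c "
import cv2;im=cv2.imread('pics/s6.png');cv2.imwrite('pics/s6b.png',cv2.resize(im,(680,595)))"
```

```text
(no output)
```

View pics/s6b.png

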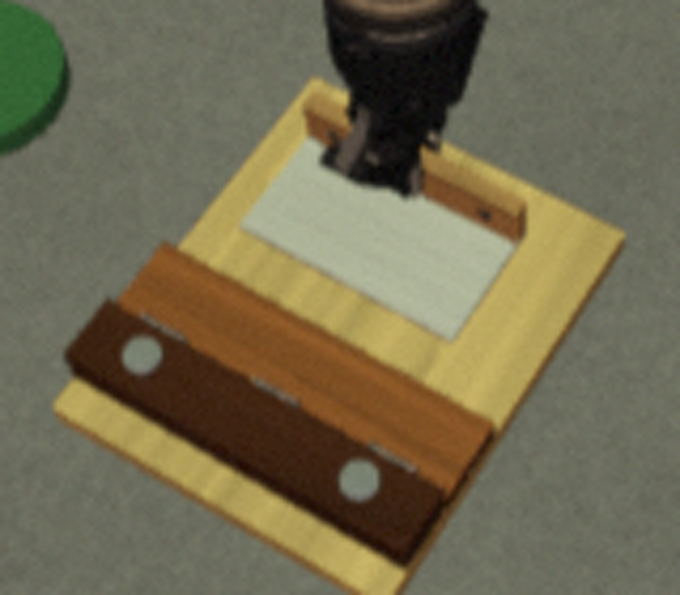

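View pics/t6.png

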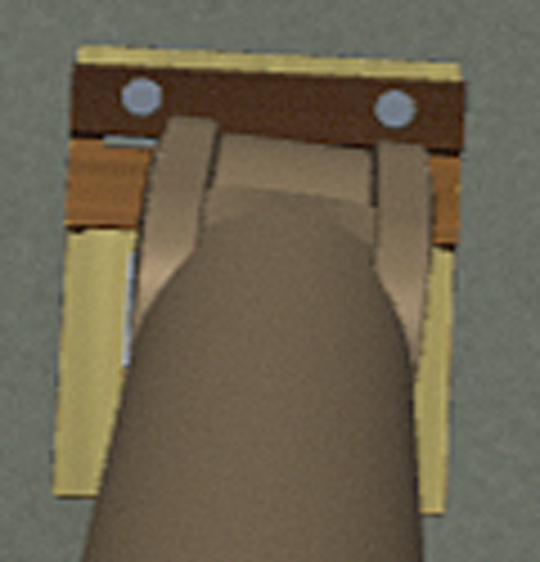

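The strip is held parallel to the slat, over the bare part of the board. Lowering.

```bash
python3 -m jog '[-0.001,0,0,0,0.008,0.03,0,-0.001,0,0,0,0.008,0.08,0,-0.001,0,0,0,0.008,0.13,0,-0.001,0,0,0,0.008,0.17,0,-0.001,0,0,0,0.008,0.18,0,-0.001,0,0,0,0.008,0.19,0,-0.001,0,0,0,0.008,0.19,0]'
python3 go.py .526 -.0055 .03 -4.3
```

```text
clock: 12.4
tcp_pos: [0.5269, -0.0045, 0.0312]
orientation: [2.301, 2.136, 0.0]
contact_force: [0.2, 0.7, -0.6]
grip_width: 0.0109
t 12.4 tcp [ 0.5269 -0.0045  0.0312] F [ 0.1558  0.6709 -0.5598] M [-0.029   0.0364 -0.0192] w 0.0109 j7 0.11089516425146102
turn [0.0005 0.0004 0.0003] shift [-0.0054 -0.0042  0.0059]
```

Run:
```python
from h import *
im=cv2.cvtColor(r.grab_frame("scene"),4)[190:310,180:320];cv2.imwrite("pics/s7.png",cv2.resize(im,None,fx=5,fy=5,interpolation=2))
```

```text
(no output)
```

View pics/s7.png

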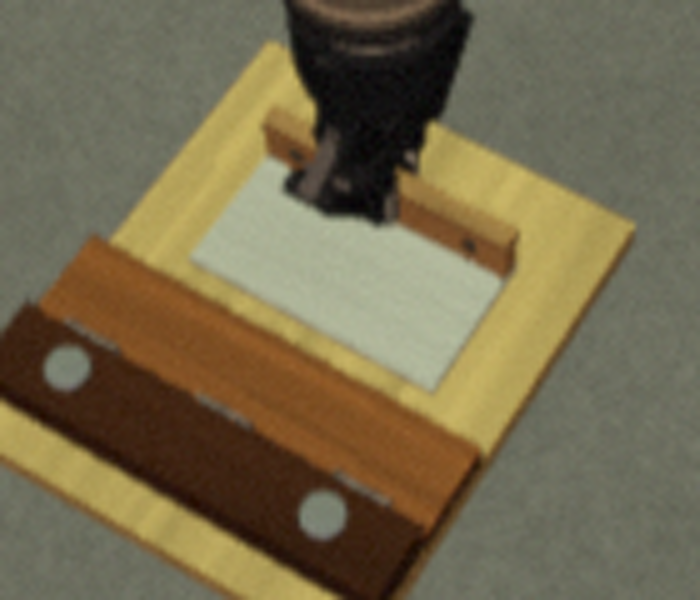

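Run:
```python
from fit import *
import io,contextlib
s=cr([(635,226,(-.13,.11,.02)),(270,43,(-.13,-.11,.02)),(97,237,(.02,-.11,.038)),(478,460,(.02,.11,.038)),(67,368,(.09,-.07,.056)),(322,514,(.09,.07,.056))],180,190,5,"scene")
q=cr([(434,391,(.04,.07,.024)),(191,263,(.04,-.07,.024)),(517,231,(-.04,.07,.058)),(271,106,(-.04,-.07,.058))],180,190,5,"scene")
f=io.StringIO()
with contextlib.redirect_stdout(f):
    pass
def f1(obs,x0):
    def res(p):
        c,s=np.cos(p[2]),np.sin(p[2])
        return np.ravel([proj(k,[p[0]+c*P[0]-s*P[1],p[1]+s*P[0]+c*P[1],P[2]])[0]-uv for k,uv,P in obs])
    g=least_squares(res,x0);print(g.x,np.degrees(g.x[2]));print(res(g.x).reshape(-1,2).T);return g.x
b=f1(s,[.6,0,0]);p=f1(q,[.55,0,0])
c,s_=np.cos(b[2]),np.sin(b[2]);d=p[:2]-b[:2]
print("strip in board",c*d[0]+s_*d[1],-s_*d[0]+c*d[1],np.degrees(p[2]-b[2]))
o=r.get_obs();print("tcp vs strip",o["tcp_pos"][:2]-p[:2])
```

```text
[ 0.6035 -0.0094 -0.0819] -4.6905237604341075
[[ 0.5944  0.2248 -0.7459  0.6481 -0.3793 -0.2966]
 [ 0.5256 -0.5097 -0.2186 -1.3736  0.3264  0.9841]]
[ 0.5651 -0.0051 -0.0615] -3.5230063718506903
[[ 0.0405 -0.615   0.3737  0.1914]
 [ 0.3957 -0.0721 -0.382  -0.0116]]
strip in board -0.03862310318040054 0.0011291576809838995 1.1675173885834171
tcp vs strip [-0.038   0.0006]
```

```bash
cat > lsd.py <<'E'
from h import *
import sys
def run(cam,box,zs,imgs=None):
    im=r.grab_frame(cam) if imgs is None else imgs
    g=cv2.cvtColor(np.ascontiguousarray(im),cv2.COLOR_RGB2GRAY)
    x0,y0,x1,y1=box
    L=cv2.createLineSegmentDetector(cv2.LSD_REFINE_ADV).detect(cv2.resize(g[y0:y1,x0:x1],None,fx=3,fy=3,interpolation=cv2.INTER_CUBIC))[0][:,0]
    L=(L+.5)/3-.5+[x0,y0,x0,y0]
    for l in L:
        if np.hypot(l[2]-l[0],l[3]-l[1])<22: continue
        out=[]
        for z in zs:
            w=unproj(cam,[l[:2],l[2:]],z);d=w[1]-w[0];out.append((np.degrees(np.arctan2(d[1],d[0]))%180-90))
        print(l.round(1),"yaws",np.round(out,2), "len",round(np.hypot(*d[:2]),3))
E
python3 - <<'E'
from lsd import *
run("scene",(160,180,340,330),(.02,.024,.038,.05,.058))
print("top start"); im=cv2.imread("pics/top0.png")[:,:,::-1]; run("top",(220,110,350,240),(.02,.038,.05),im)
print("scene start"); im=cv2.imread("pics/scene0.png")[:,:,::-1]; run("scene",(160,180,340,330),(.02,.038,.05),im)
E
```

```text
[255.2 313.9 175.7 267.3] yaws [-4.3 -4.3 -4.3 -4.3 -4.3] len 0.213
[306.2 234.2 266.5 214.2] yaws [-4.3 -4.3 -4.3 -4.3 -4.3] len 0.111
[277.1 280.2 305.5 235.8] yaws [85.79 85.79 85.79 85.79 85.79] len 0.133
[201.9 238.3 252.9 266.3] yaws [-4.32 -4.32 -4.32 -4.32 -4.32] len 0.143
[172.2 275.7 249.8 321.8] yaws [-4.32 -4.32 -4.32 -4.32 -4.32] len 0.207
[233.2 197.7 201.8 237.1] yaws [85.66 85.66 85.66 85.66 85.66] len 0.133
[229.6 274.8 255.8 290.5] yaws [-5.59 -5.59 -5.59 -5.59 -5.59] len 0.07
[184.8 250.  216.4 267.7] yaws [-3.99 -3.99 -3.99 -3.99 -3.99] len 0.089
[275.9 283.6 263.6 303.6] yaws [86.6 86.6 86.6 86.6 86.6] len 0.053
[265.9 266.8 279.1 247. ] yaws [85.81 85.81 85.81 85.81 85.81] len 0.059
[217.7 240.9 255.2 261.3] yaws [-4.16 -4.16 -4.16 -4.16 -4.16] len 0.105
[306.6 237.8 277.8 282.6] yaws [85.59 85.59 85.59 85.59 85.59] len 0.133
[280.  248.7 267.1 267.9] yaws [85.57 85.57 85.57 85.57 85.57] len 0.057
top start
[309.  168.4 281.1 167.2] yaws [-4.05 -4.05 -4.05] len 0.069
[246.1 128.4 333.2 132.6] yaws [-4.3 -4.3 -4.3] len 0.218
[277.8 226.  328.2 228.3] yaws [-4.22 -4.22 -4.22] len 0.123
[277.8 126.1 247.4 124.7] yaws [-4.19 -4.19 -4.19] len 0.076
[316.9 127.8 291.1 126.8] yaws [-3.82 -3.82 -3.82] len 0.065
[328.2 227.8 330.  171.5] yaws [85.71 85.71 85.71] len 0.14
[244.  179.8 241.8 213.7] yaws [85.19 85.19 85.19] len 0.084
scene start
[255.5 314.  175.9 267.5] yaws [-4.27 -4.27 -4.27] len 0.215
[276.9 280.4 306.4 234.5] yaws [85.76 85.76 85.76] len 0.139
[205.7 240.4 260.3 270.3] yaws [-4.26 -4.26 -4.26] len 0.153
[172.5 275.8 249.9 322. ] yaws [-4.35 -4.35 -4.35] len 0.208
[229.8 274.9 256.  290.6] yaws [-5.61 -5.61 -5.61] len 0.071
[306.3 234.2 234.  197.9] yaws [-4.18 -4.18 -4.18] len 0.209
[232.8 198.2 201.7 237.1] yaws [85.63 85.63 85.63] len 0.132
[306.6 237.8 281.6 276.6] yaws [85.57 85.57 85.57] len 0.117
```

```bash
python3 - <<'E'
from h import *
np.set_printoptions(precision=4,suppress=True)
a=np.radians(-4.3);ex=np.array([np.cos(a),np.sin(a)]);ey=np.array([-ex[1],ex[0]])
def m(l,z): return unproj("scene",np.reshape(l,(2,2)),z)[:,:2]
sl=m([201.9,238.3,252.9,266.3],.038);lf=m([217.7,240.9,255.2,261.3],.024)
print("slat-leaf gap",(sl@ex).mean()-(lf@ex).mean())
bl=m([277.1,280.2,305.5,235.8],.02);bl2=m([306.6,237.8,277.8,282.6],.0);ll=m([265.9,266.8,279.1,247],.024);ll2=m([280,248.7,267.1,267.9],.020)
br=m([233.2,197.7,201.8,237.1],.02)
for n,v in(("boardL",bl),("boardLbot",bl2),("leafL",ll),("leafLbot",ll2),("boardR",br)):print(n,v@ey)
E
python3 go.py .574 -.009 .03 -4.3
```

```text
slat-leaf gap 0.01926471086348147
boardL [0.1441 0.1438]
boardLbot [0.1444 0.1441]
leafL [0.1048 0.1047]
leafLbot [0.1078 0.1077]
boardR [-0.0746 -0.0747]
t 12.5 tcp [ 0.5272 -0.0044  0.0316] F [-0.4372  0.641  -1.7912] M [-0.0066  0.0309 -0.0558] w 0.0112 j7 0.11081533922151762
turn [0.0007 0.0004 0.0003] shift [-0.0054  0.2352  0.0083]
```

Yaw agrees with the board within 0.2° (LSD edges −4.2° vs −4.3°), and the strip is centred within 1 mm. The gap to the slat is 19 mm, so it needs about 49 mm of travel. I'll touch it down first.

```bash
python3 -m jog '[0,0,0,-0.002,0,0.006,0,0,0,0,-0.002,0,0.012,0,0,0,0,-0.002,0,0.012,0]'
python3 go.py .576 -.009 .03 -4.3
```

```text
clock: 12.8
tcp_pos: [0.5275, -0.005, 0.0298]
orientation: [2.301, 2.135, 0.002]
contact_force: [-0.8, -1.2, 4.8]
grip_width: 0.0111
t 12.8 tcp [ 0.5275 -0.005   0.0298] F [-0.7963 -1.1875  4.7539] M [0.1035 0.2905 0.0383] w 0.0111 j7 0.11353640975357623
turn [0.0009 0.0002 0.0002] shift [-0.0021  0.2432 -0.0004]
```

```bash
python3 -m jog '[0,0,0,0,0.02,0,0,0,0,0,0,0.04,0,0,0,0,0,0,0.06,0,0,0,0,0,0,0.08,0,0,0,0,0,0,0.1,0,0,0,0,0,0,0.12,0,0,0,0,0,0,0.14,0,0,0,0,0,0,0.14,0,0]'
python3 go.py .577 -.009 .0298 -4.3
python3 - <<'E'
from h import *
im=cv2.cvtColor(r.grab_frame("scene"),4)[190:310,180:320];cv2.imwrite("pics/s8.png",cv2.resize(im,None,fx=5,fy=5,interpolation=2))
E
```

```text
clock: 13.6
tcp_pos: [0.5565, -0.0071, 0.0299]
orientation: [2.3, 2.135, 0.004]
contact_force: [0.3, -0.0, 0.2]
grip_width: 0.0112
t 13.6 tcp [ 0.5565 -0.0071  0.0299] F [ 0.3337 -0.0082  0.2138] M [ 0.1502 -0.1423 -0.0886] w 0.0112 j7 0.11713660573032737
turn [0.0014 0.0003 0.0001] shift [-0.0019  0.1031  0.001 ]
```

View pics/s8.png

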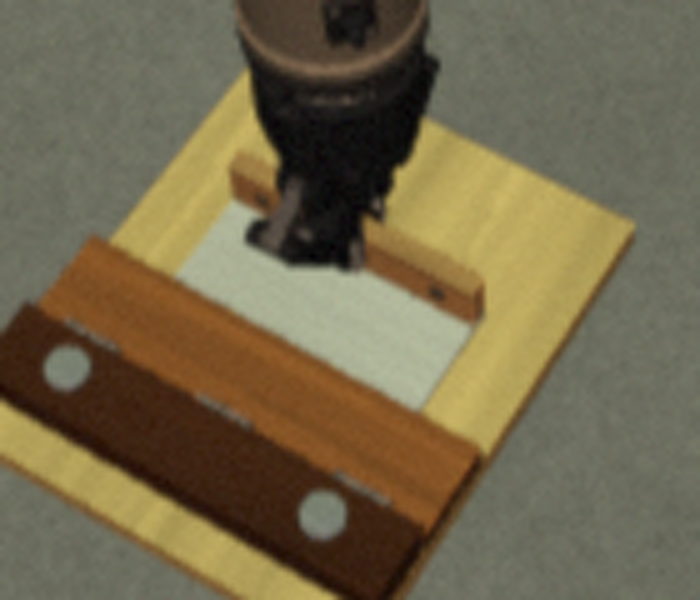

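The leaf has gone under the slat, and the slat line hasn't moved (97,237)→(478,460). Another 20 mm.

```bash
python3 -m jog '[0.001,0,0,0,0.02,0.001,0,0.001,0,0,0,0.04,0.001,0,0.001,0,0,0,0.06,0.001,0,0.001,0,0,0,0.08,0.002,0,0.001,0,0,0,0.1,0.002,0,0.001,0,0,0,0.1,0.002,0]'
python3 go.py .577 -.009 .0298 -4.3
python3 - <<'E'
from h import *
im=r.grab_frame("scene");cv2.imwrite("pics/s9f.png",im[:,:,::-1])
im=cv2.cvtColor(im,4)[190:310,180:320];cv2.imwrite("pics/s9.png",cv2.resize(im,None,fx=5,fy=5,interpolation=2))
from lsd import run
run("scene",(160,180,340,330),(.058,),cv2.imread("pics/s9f.png")[:,:,::-1])
E
```

```text
clock: 14.25
tcp_pos: [0.5773, -0.0087, 0.0298]
orientation: [2.301, 2.135, 0.002]
contact_force: [-0.2, -0.1, 2.7]
grip_width: 0.011
t 14.25 tcp [ 0.5773 -0.0087  0.0298] F [-0.2408 -0.1239  2.6612] M [0.3058 0.0046 0.0129] w 0.011 j7 0.11895833392594837
turn [0.0008 0.0003 0.    ] shift [-0.0017 -0.0013  0.    ]
[255.5 314.  175.7 267.3] yaws [-4.28] len 0.214
[276.9 280.4 306.4 234.5] yaws [85.73] len 0.137
[201.4 238.1 262.4 271.5] yaws [-4.22] len 0.17
[270.  261.8 248.1 250.1] yaws [-3.91] len 0.059
[172.2 275.7 250.  322. ] yaws [-4.33] len 0.207
[306.3 234.2 262.7 212.2] yaws [-4.27] len 0.122
[222.8 210.6 201.9 236.9] yaws [85.81] len 0.087
[207.  262.1 229.3 275.6] yaws [-5.83] len 0.063
[301.3 246.  278.9 281. ] yaws [85.64] len 0.103
```

View pics/s9.png

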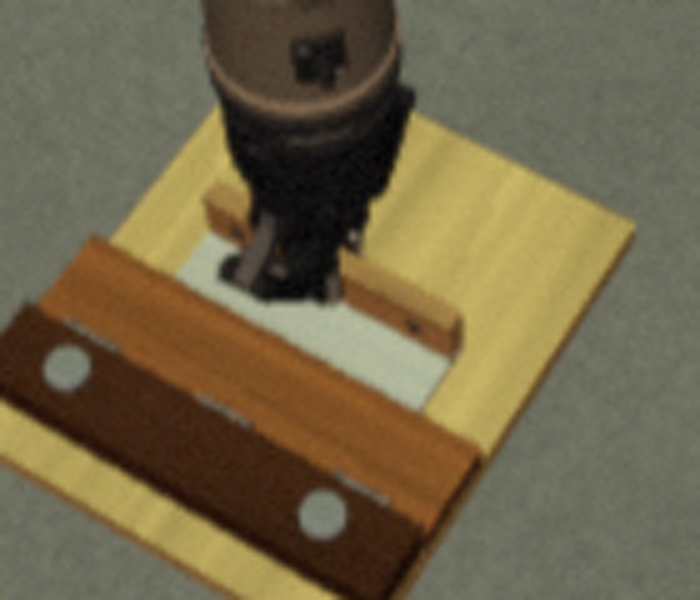

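```bash
python3 -m jog '[0.001,0,0,0,0,0.003,0,0.001,0,0,0,0,0.005,0,0.001,0,0,0,0,0.005,0,0.001,0,0,0,0,0.005,0]'
python3 go.py .577 -.009 .0298 -4.3
```

```text
clock: 14.7
tcp_pos: [0.5772, -0.0087, 0.0298]
orientation: [2.303, 2.136, -0.0]
contact_force: [-4.2, 0.4, 12.1]
grip_width: 0.0109
t 14.7 tcp [ 0.5772 -0.0087  0.0298] F [-4.1627  0.3879 12.1416] M [ 0.3283  0.8539 -0.0041] w 0.0109 j7 0.11924904229277751
turn [-0.      0.0001 -0.0001] shift [-0.0018 -0.001  -0.0002]
```

Run:
```python
from h import *
np.set_printoptions(precision=2,suppress=True)
for i in range(6):
    im=r.grab_frame("scene");o=r.get_obs();print(o["clock"],o["contact_force"],o["moment"],o["tcp_pos"]*1000)
cv2.imwrite("pics/s10f.png",im[:,:,::-1])
im=cv2.cvtColor(im,4)[190:310,180:320];cv2.imwrite("pics/s10.png",cv2.resize(im,None,fx=5,fy=5,interpolation=2))
from lsd import run
run("scene",(160,180,340,330),(.058,),cv2.imread("pics/s10f.png")[:,:,::-1])
```

```text
14.75 [-3.87  1.14 12.57] [0.35 0.89 0.01] [577.23  -8.7   29.75]
14.8 [-4.78 -0.18 12.74] [0.31 0.87 0.01] [577.25  -8.68  29.78]
14.85 [-3.62  1.36 13.38] [0.33 0.87 0.04] [577.25  -8.68  29.76]
14.9 [-4.55  0.27 13.2 ] [0.32 0.86 0.05] [577.21  -8.71  29.75]
14.95 [-4.29  0.01 13.26] [0.31 0.9  0.04] [577.2   -8.71  29.74]
15.0 [-4.65 -0.39 13.25] [0.31 0.93 0.04] [577.2   -8.67  29.75]
[255.2 313.8 175.7 267.3] yaws [-4.3] len 0.213
[276.9 280.4 306.4 234.5] yaws [85.74] len 0.137
[269.8 261.7 248.1 250.1] yaws [-4.04] len 0.059
[225.3 251.2 262.4 271.5] yaws [-4.16] len 0.101
[171.9 275.5 249.8 321.8] yaws [-4.33] len 0.207
[229.7 274.8 256.  290.6] yaws [-5.61] len 0.071
[222.5 211.1 201.8 237.1] yaws [85.7] len 0.086
[306.2 234.2 262.7 212.2] yaws [-4.29] len 0.122
[306.6 237.8 279.3 280.2] yaws [85.62] len 0.126
```

View pics/s10.png

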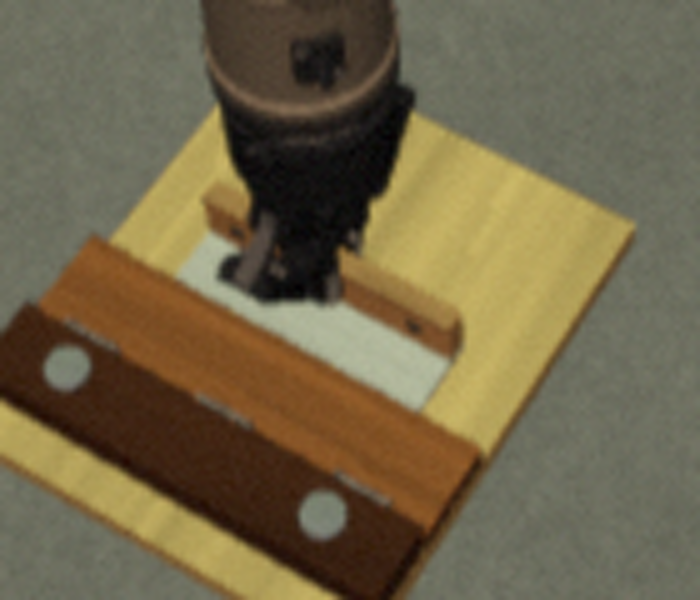

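```bash
python3 -m jog '[0,0,0,0,0,0.003,0,0,0,0,0,0,0.003,0,0,0,0,0,0,0.003,0,0,0,0,0,0,0.003,0,0,0,0,0,0,0.003,0,0,0,0,0,0,0.003,0,0,0,0,0,0,0.003,0,0,0,0,0,0,0.003,0]'
python3 - <<'E'
from h import *
np.set_printoptions(precision=2,suppress=True)
for i in range(6):
    im=r.grab_frame("top");o=r.get_obs();print(o["clock"],o["contact_force"],o["moment"],o["tcp_pos"]*1000)
E
```

```text
clock: 15.8
tcp_pos: [0.5772, -0.0087, 0.0298]
orientation: [-2.304, -2.136, -0.0]
contact_force: [-3.4, -0.6, 8.6]
grip_width: 0.0111
15.85 [-3.94  0.06  8.17] [ 0.29  0.59 -0.01] [577.24  -8.69  29.77]
15.9 [-2.69 -0.2   9.02] [0.25 0.61 0.04] [577.23  -8.68  29.76]
15.95 [-3.35  1.21  9.15] [0.25 0.63 0.07] [577.19  -8.66  29.75]
16.0 [-3.98  0.41  8.39] [0.27 0.62 0.04] [577.22  -8.68  29.76]
16.05 [-3.04  0.21  8.73] [ 0.25  0.59 -0.01] [577.23  -8.67  29.77]
16.1 [-3.68  0.23  8.61] [0.26 0.63 0.04] [577.23  -8.67  29.77]
```

```bash
python3 -m jog '[0,0,0,0,0,0.0034,0,0,0,0,0,0,0.0034,0,0,0,0,0,0,0.0034,0,0,0,0,0,0,0.0034,0,0,0,0,0,0,0.0034,0,0,0,0,0,0,0.0034,0]'
python3 - <<'E'
from h import *
np.set_printoptions(precision=3,suppress=True)
for i in range(4):
    im=r.grab_frame("scene");o=r.get_obs();print(o["clock"],o["contact_force"],o["tcp_pos"]*1000)
im=r.grab_frame("scene");cv2.imwrite("pics/s11f.png",im[:,:,::-1])
a=np.radians(-4.3);ex=np.array([np.cos(a),np.sin(a)])
m=lambda l,z:(unproj("scene",np.reshape(l,(2,2)),z)[:,:2]@ex).mean()
s=m([201.4,238.1,262.4,271.5],.038)
for z in(.024,.058):print("gap slat-rail line",z,s-m([269.8,261.7,248.1,250.1],z))
E
```

```text
clock: 16.7
tcp_pos: [0.5772, -0.0087, 0.0298]
orientation: [-2.304, -2.136, -0.001]
contact_force: [-3.3, 0.3, 10.0]
grip_width: 0.0108
16.75 [-3.462  0.651 10.192] [577.218  -8.642  29.752]
16.8 [-3.535 -0.298  9.335] [577.205  -8.673  29.758]
16.85 [-2.734  1.323  8.675] [577.239  -8.693  29.77 ]
16.9 [-2.633  0.183  8.554] [577.215  -8.691  29.753]
gap slat-rail line 0.024 0.036104142087179936
gap slat-rail line 0.058 0.02182315467591245
```

View pics/s11f.png

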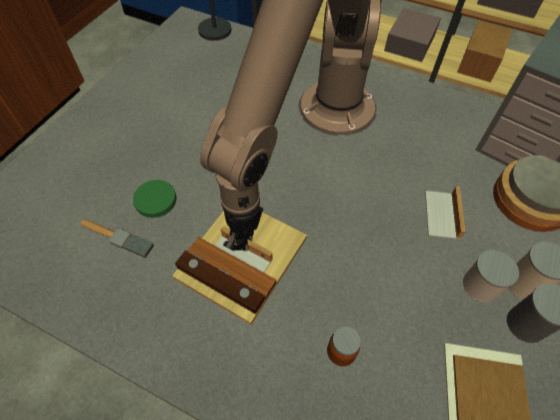

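The bystanders haven't moved. Insertion reads 31–32 mm, force about 9 N on the tool and a bit over 10 N on the board with the strip's weight. Handing in.

```bash
python3 -c "
from bench import r
print(r.hand_in());o=r.get_obs();print(o['clock'],o['contact_force'],o['grip_width'])"
```

```text
the job is handed in; nothing more can be done
None
the job is handed in; nothing more can be done
```

The job is done and handed in at about 17 s of the 61 s allowed, with the strip still gripped and pressed down.

- **Studs:** I pressed both home first. Each stopped hard with its top at z = 0.0558 m, against 0.056 m when fully home. The push reached about 35 N on the fingertips.
- **Strip choice:** I took the one farther to the robot's right, at y ≈ 0.32 m against about 0.40 m for the other. I gripped it near the middle of its rail and set it down on the bare board.
- **Insertion:** I slid it under the slat by 31 mm going by the tool's travel, or 32 mm going by the camera. Just before it went under, it was square to the board within about 0.2° and centred within about 1 mm. The slat's edge did not move in the pictures.
- **Pressing:** My first press settled at about 13 N, so I eased it off. The last readings drifted between 8.6 and 10.2 N on the tool, or about 10 to 12 N on the board with the strip's weight. About 3 N of sideways push along the slide direction remained.
- **Other things on the bench:** in the last picture they sit where they started.

The two cameras disagreed by about 5 mm in absolute position. I set the final fit from measurements within the scene camera alone, where that offset largely cancels. The hand-in gave no verdict, and I got no readings after it.

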